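# Close up the component chest

### The job

Close up the plywood component chest on the workbench: gently push both open drawers fully shut with the fingertips, in either order, and only then push its raised lid down until it is fully closed, its front lip over the drawers. Only push, pick nothing up: the little spool and the gearmotor stay in their drawers, and the can and tools around the chest stay where they are.

Things in the scene. Friction and masses are not known exactly. Their poses are not given: they have to be found in the camera images.
- chest: Plywood chest, fixed to the bench, 170 deep (x), 300 wide (y), 95 high without lid. Origin: centre of its underside. Its front looks along its own -x, roughly at the robot; +y is on the robot's left. Two drawers side by side below; above them a shallow open tray whose front wall (heights 68 to 95) stands 12 behind the shut drawer fronts; over it the hinged lid.
- wide_drawer (a joint): How far the wide (left, +y) drawer is out, in m: 0 = fully shut, the back of its front board against the chest's front edge; at most 0.10. It slides along the chest's x axis and shuts towards the chest's +x. Drags with about 1.5 N, no spring; it stays where it is left.
- wide_drawer_front (a point): Centre of the outer face of the wide drawer's plain flat front: 168 wide, 60 high (heights 7 to 67), 12 thick, with a dark painted disc and no handle. Moves with the drawer; in the chest's frame at x = -0.097 minus the joint value, y = 0.055, z = 0.037. Axes as the chest's.
- narrow_drawer (a joint): How far the narrow (right, -y) drawer is out, in m: 0 = fully shut, as for the wide one; at most 0.10; same drag.
- narrow_drawer_front (a point): Centre of the outer face of the narrow drawer's front: 98 wide, 60 high (heights 7 to 67), otherwise like the wide one. In the chest's frame at x = -0.097 minus the joint value, y = -0.090, z = 0.037.
- lid (a joint): Opening angle of the lid in rad: 0 = closed, lying flat on the chest; about 1.05 to 1.2 at the start, so it leans up and towards the robot. Stiff friction hinge (0.45 N m): it stays at any angle and needs a push of a few N all the way down.
- lid_hinge (a point): Middle of the lid's hinge line, along the top of the chest's back: in the chest's frame at (0.085, 0, 0.095). The hinge line runs along the chest's y.
- lid_edge (a point): Middle of the lid's free edge, on its outer face, 194 from the hinge line. The lid is a panel 300 wide, 8 thick; its outer face is 8 off the hinge line and, raised, looks up and away from the robot. Under the edge hangs a lip 37 long, 10 thick, at a right angle. Site axes: -x along the panel from hinge to edge, +z out of the outer face.
- small_spool: Little spool of copper-coloured wire, 36 across, 30 high, loose inside the wide drawer. Origin: centre of its underside.
- gearmotor: Little black gearmotor with steel can, about 64 x 22 x 20 high, loose inside the narrow drawer. Origin: centre of the gearbox's underside.
- can: Drinks can, 66 across, 120 high, its wall 20 to 40 off the chest's right (-y) side. Origin: centre of its underside.
- screwdriver: Screwdriver lying on the bench about 45 off the chest's left (+y) side, roughly along the chest's x.
- mallet: Mallet with wooden handle, 240 long, head 120 wide and 40 high, lying on the bench well to the left.
- file: Flat steel file, 230 long, 22 wide, 6 thick, lying on the bench well to the right.
- big_spool: Spool of blue wire, 64 across, 55 high, standing on the bench at the right, nearer the robot. Origin: centre of its underside.
Mind the look-alikes: they are no part of the job. What is shaped like the small_spool but blue, turquoise or yellow is not meant.

How it is judged:
By the outcome, as a careful person would: the job done as asked, in the order asked, and still so for the second after the job is handed in, with the robot touching nothing.
It also fails if it takes over 64 s, if anything falls off the work surface, if the arm or the gripper's body presses on something with over 40 N, if the wrist force passes 120 N, or if a joint passes its speed limit or range.

### The arm

A 6-joint arm with a two-finger parallel gripper is mounted at the origin on the work surface. World frame = base frame: x ahead of the robot, y to its left, z up, the work surface at z = 0. Lengths are in m, angles in rad, forces in N, time in s.
With the tool pointing down it reaches from about 0.35 to 0.875 m from the base axis. Payload 4.2 kg.
Tool frame: the origin (TCP) lies between the finger pads; the fingertips stand 19 mm ahead of it and the grasp point (between the pads) is the TCP; z points along the fingers, x is the direction in which the jaws open and shut, and the axes are right-handed (so a half turn about z gives the same grasp; the last joint's range is limited). The gripper opens to 85 mm and grips with 20 to 120 N. Pads are 22 mm wide; open, the fingers measure 114 mm over their backs; the gripper's body (76 mm by 85 mm) begins 54 mm behind the grasp point. The pads swing forward as they close: fully open they stand 13 mm farther back than shut.
Start: joints at [-0.848, 0.385, 0.008, 0, -1.194, -0.259], TCP at [0.28, -0.559, 0.214] pointing down, gripper open.
Joint ranges: [-3.14, 3.14], [-1.21, 2.06], [-1.07, 1.41], [-3.16, 2.05], [-2.99, -0.16], [-3.1, 3.1]. Speed limits (rad/s): [2.79, 2.79, 3.14, 3.14, 3.14, 3.14].

### API

Orientations are given as [roll, pitch, yaw] about the fixed x, y, z axes, in that order (R = Rz(yaw) Ry(pitch) Rx(roll)).
In Python, from bench import r, eoat, solver, capture, search_frame, readout gives the robot as it stands. Calls block until the motion is done:
- r.move_ptp(position, orientation): joint-space move of the TCP to a pose.
- r.movel(position, attitude=None, rate=0.15, max_force=None): straight line of the TCP; attitude=None keeps the orientation; rate is the mean speed in m/s. With max_force (N) it stops when the force on the tool has changed by that much, and returns True; else False.
- r.move_joints(angles): joint-space move.
- eoat.ungrasp() and eoat.grasp(f_grip=None): open the fingers fully, or close them until they stop; f_grip is the grip in N (None keeps the last).
- r.sleep(seconds).
- solver.ik(position, orientation): joint angles nearest the present ones, or None.
- capture(name): name is "side" or "top"; returns a dict with "frame" (384x512x3 uint8, red, green, blue), "depth" (384x512 float32, m along the optical axis (not along the pixel's ray), 0 where there is no reading), "fx", "fy", "cx", "cy" (pixels), "dist_coeffs" ([k1, k2, p1, p2, k3] as OpenCV has them; the pictures are not rectified), "world_to_cam" (4x4, takes a point from world to camera coordinates). Camera axes: x right, y up, looking along -z (the intrinsics and any distortion apply to the point x, -y, -z); pixel columns grow to the right and rows downward; lengths in m; the calibration is good to about 2 mm. A picture is of the moment at which its call begins.
A pose or a line that the arm cannot do raises r.Unreachable and nothing moves.
- r.finish_job(): hands the job in, once; it reports no verdict.
Trained networks look in a picture, given as the dict that the camera call returned (one of the last four; its "shot" number tells which), for a name from the list of things; names that differ only in an ending like _2 or _b are one class to them, and where a whole thing is asked for, a point or a joint stands for the part that bears it (a point fixed in the world has none). Each returns a list of dicts, best first, with "confidence" (0 to 1); they miss things now and then, are a little off and sometimes report something else, mostly with a low value. They report only what shows in the picture. A call takes as long as a camera call. They do not tell look-alikes from the thing itself.
- search_frame(query, picture): "centre" ([row, column] as shares, 0 to 1, of the picture: columns of its width, rows of its height, amid what is visible of it).
Readings, each from a call of its own:
- readout.current_clock(): time.
- readout.current_joint_pos(): joint angles.
- readout.current_qd(): joint speeds.
- readout.current_joint_efforts(): joint torques, N m.
- readout.current_eef_pos(): TCP position.
- readout.current_ee_rot(): TCP orientation.
- readout.current_contact_force(): force on the tool from outside, world axes, zero at the start.
- readout.current_ft_torque(): the same for the moment, N m.
- readout.current_finger_gap(): finger opening in m.
Only numpy, scipy, OpenCV 4.12 (cv2) and the standard library are available. Lean on these libraries where they do the work, as an engineer would, in place of code of your own. Each camera call takes 0.05 s, during which the arm holds its last target. There are 200 camera calls.

## Working session

There is one attempt and no reset: what is moved stays moved. The work goes in short steps, each a Python script; the robot and the scene stay as the last script left them, time stands still between calls to the robot, and variables do not carry over. Pictures are saved under pics/ and viewed, about 8 in all and at most 12, crops included, and the job is handed in when it is done.

```bash
mkdir -p pics; ls; cat > h.py <<'E'
import numpy as np, cv2
from bench import r, eoat, solver, capture, search_frame, readout
def cloud(p):
    h,w=p["depth"].shape
    K=np.array([[p["fx"],0,p["cx"]],[0,p["fy"],p["cy"]],[0,0,1]])
    uv=np.stack(np.meshgrid(np.arange(w),np.arange(h)),-1).reshape(-1,1,2).astype(np.float32)
    n=cv2.undistortPoints(uv,K,np.array(p["dist_coeffs"],float)).reshape(h,w,2)
    d=p["depth"]; c=np.stack([n[...,0]*d,-n[...,1]*d,-d,np.ones_like(d)],-1)
    P=c@np.linalg.inv(np.array(p["world_to_cam"])).T
    P=P[...,:3]; P[d==0]=np.nan
    return P
def save(p,n): cv2.imwrite(f"pics/{n}.png",p["frame"][...,::-1])
E
python3 - <<'E'
from h import *
ims=[]
for n in("side","top"):
    p=capture(n); P=cloud(p); np.savez(f"{n}.npz",P=P,f=p["frame"]); save(p,n+"0")
    print(n,np.linalg.inv(np.array(p["world_to_cam"])).round(3)[:3].tolist())
    for q in("chest","wide_drawer_front","narrow_drawer_front","lid_edge","small_spool","gearmotor","can"):
        for d in search_frame(q,p)[:2]:
            i,j=int(d["centre"][0]*384),int(d["centre"][1]*512)
            print(q,(i,j),round(d["confidence"],2),P[i,j].round(3))
print(readout.current_clock())
E
```

```text
pics
side [[-0.739, 0.429, -0.519, -0.044], [-0.673, -0.49, 0.554, 0.651], [-0.017, 0.759, 0.651, 0.835]]
wide_drawer_front (203, 281) 0.69 [ 0.523 -0.058  0.013]
narrow_drawer_front (168, 307) 0.89 [ 0.559 -0.234  0.027]
narrow_drawer_front (143, 336) 0.52 [ 0.588 -0.451  0.003]
lid_edge (127, 242) 0.65 [ 0.628 -0.011  0.259]
small_spool (229, 297) 0.71 [0.409 0.011 0.031]
small_spool (199, 261) 0.67 [ 0.556 -0.005  0.045]
can (125, 275) 0.84 [ 0.724 -0.263  0.111]
can (225, 228) 0.4 [0.569 0.121 0.023]
top [[0.029, 0.997, -0.076, 0.479], [-1.0, 0.03, 0.006, 0.012], [0.008, 0.076, 0.997, 1.555]]
chest (184, 288) 0.9 [ 0.628 -0.104  0.084]
wide_drawer_front (214, 273) 0.95 [ 0.516 -0.054  0.013]
narrow_drawer_front (207, 310) 0.63 [ 0.547 -0.197  0.017]
small_spool (234, 234) 0.5 [0.435 0.094 0.037]
small_spool (248, 273) 0.47 [ 0.386 -0.057  0.034]
gearmotor (206, 309) 0.71 [ 0.552 -0.195  0.005]
can (215, 273) 0.65 [ 0.512 -0.054  0.017]
can (160, 339) 0.5 [ 0.719 -0.287  0.119]
0.8
```

```bash
python3 - <<'E'
import cv2
a=cv2.imread("pics/side0.png");b=cv2.imread("pics/top0.png")
a=cv2.resize(a[80:280,170:370],None,fx=2,fy=2,interpolation=3);b=cv2.resize(b[120:320,190:390],None,fx=2,fy=2,interpolation=3)
cv2.imwrite("pics/both.png",cv2.hconcat([a,b]))
E
```

```text
(no output)
```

View pics/both.png

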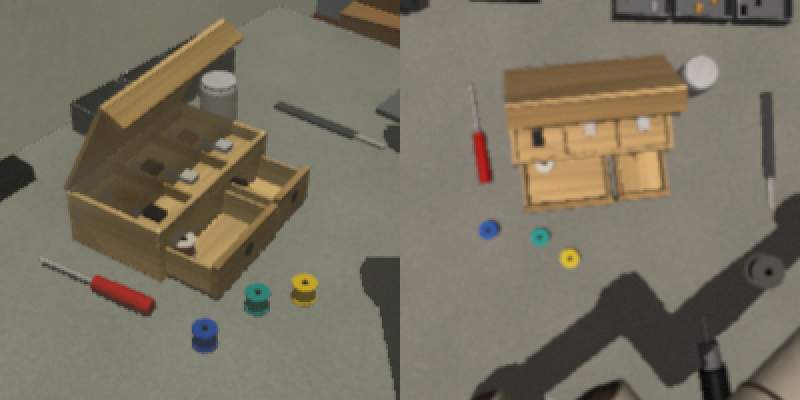

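The chest stands slightly turned. The wide drawer's front is at about crop px (565,205) in the top view and the narrow one's at (640,190), with the lid raised. The blue, turquoise and yellow look-alike spools at (489,230), (540,237) and (569,258) stand in front of the chest. The copper spool is at (543,167), inside the wide drawer. Next I'll fit the chest model to the depth clouds.

```bash
cat > fit.py <<'E'
from h import *
from scipy.optimize import least_squares
def box(p,lo,hi):
    lo,hi=np.array(lo),np.array(hi); q=np.abs(p-(lo+hi)/2)-(hi-lo)/2
    return np.linalg.norm(np.maximum(q,0),axis=1)+np.minimum(q.max(1),0)
def res(v,P):
    x,y,a,w,n,t=v; c,s=np.cos(a),np.sin(a)
    p=P-[x,y,0]; p=np.c_[c*p[:,0]+s*p[:,1],-s*p[:,0]+c*p[:,1],p[:,2]]
    D=[box(p,(-.085,.142,0),(.085,.15,.095)),box(p,(-.085,-.15,0),(.085,-.142,.095)),box(p,(.077,-.15,0),(.085,.15,.095)),
       box(p,(-.085,-.15,.068),(-.077,.15,.095))]
    for d,yc,hw in((w,.055,.084),(n,-.09,.049)):
        D+=[box(p,(-.097-d,yc-hw,.007),(-.085-d,yc+hw,.067))]
    h=p-[.085,0,.095]; ct,st=np.cos(t),np.sin(t)
    # panel direction (-ct, st), normal (st, ct)
    l=np.c_[h[:,0]*ct-h[:,2]*st, h[:,1], h[:,0]*st+h[:,2]*ct]
    D+=[box(l,(-.194,-.15,0),(0,.15,.008)),box(l,(-.194,-.15,-.037),(-.184,.15,0))]
    return np.min(np.abs(D),0)
def fit(clouds,v0):
    P=np.concatenate([c.reshape(-1,3) for c in clouds]); P=P[np.isfinite(P).all(1)]
    m=(P[:,2]>.015)&(np.abs(P[:,0]-.6)<.2)&(P[:,1]>-.27)&(P[:,1]<.1); P=P[m]
    if len(P)>15000: P=P[::len(P)//15000+1]
    s=least_squares(res,v0,args=(P,),loss="cauchy",f_scale=.004,x_scale=[.01,.01,.05,.01,.01,.05],diff_step=1e-4)
    e=res(s.x,P); return s.x,np.mean(e<.005),len(P),s.cost
E
python3 - <<'E'
from fit import *
S=np.load("side.npz")["P"];T=np.load("top.npz")["P"]
for c in ([S,T],[S],[T]):
    o=[fit(c,[x,-.09,a,w,.05,1.1]) for x in(.62,.67) for a in(0,.06,-.06) for w in(.05,.08)]
    b=min(o,key=lambda q:q[3]); print(b[0].round(4),b[1:])
m=np.abs(S[...,2]-.02)<.08
for n,(i,j) in dict(blue=(234,234),teal=(238,260),yellow=(248,273)).items(): print(n,T[i,j].round(3))
E
```

```text
[ 0.6568 -0.0886  0.136   0.0791  0.0754  1.1175] (np.float64(0.5992506611813107), 13612, np.float64(0.18462550034058955))
[ 0.6543 -0.0814  0.1276  0.0788  0.0738  1.0953] (np.float64(0.5987905570415164), 8599, np.float64(0.11925625287964733))
[ 0.665  -0.0842  0.1338  0.0792  0.0706  1.1254] (np.float64(0.5589467384799521), 5013, np.float64(0.06098427752175571))
blue [0.435 0.094 0.037]
teal [ 0.422 -0.006  0.034]
yellow [ 0.386 -0.057  0.034]
```

```bash
cat >> fit.py <<'E'
def overlay(v,p,crop,name):
    x,y,a,w,n,t=v; R=cv2.Rodrigues(np.array([0,0,a]))[0]
    f=lambda xx,yc,hw:[(xx,yc-hw,.007),(xx,yc+hw,.007),(xx,yc+hw,.067),(xx,yc-hw,.067)]
    H=np.array([.085,0,.095]);u=np.array([-np.cos(t),0,np.sin(t)]);nn=np.array([np.sin(t),0,np.cos(t)]);Y=np.array([0,.15,0])
    A=H+.008*nn;B=A+.194*u
    polys=[f(-.097-w,.055,.084),f(-.097-n,-.09,.049),[A-Y,A+Y,B+Y,B-Y],[(-.085,-.15,.095),(-.085,.15,.095),(.085,.15,.095),(.085,-.15,.095)],[(-.085,.15,0),(.085,.15,0),(.085,.15,.095),(-.085,.15,.095)]]
    K=np.array([[p["fx"],0,p["cx"]],[0,p["fy"],p["cy"]],[0,0,1]]);M=np.array(p["world_to_cam"])
    r0,r1,c0,c1=crop;k=4
    im=cv2.resize(p["frame"][r0:r1,c0:c1,::-1],None,fx=k,fy=k,interpolation=3)
    for q,col in zip(polys,((0,0,255),(255,0,0),(0,255,0),(255,0,255),(255,255,0))):
        W=np.array(q)@R.T+[x,y,0]; C=(np.c_[W,np.ones(4)]@M.T)[:,:3]*[1,-1,-1]
        px=cv2.projectPoints(C,np.zeros(3),np.zeros(3),K,np.array(p["dist_coeffs"],float))[0].reshape(-1,2)
        cv2.polylines(im,[np.int32((px-[c0,r0]+.5)*k)],True,col,1)
    return im
E
python3 - <<'E'
from fit import *
v=[.6568,-.0886,.136,.0791,.0754,1.1175]
a=overlay(v,capture("side"),(85,235,195,330),"a"); b=overlay(v,capture("top"),(140,230,235,340),"b")
a=cv2.resize(a,None,fx=.7,fy=.7);b=cv2.resize(b,(400,a.shape[0]*0+342))
b=cv2.copyMakeBorder(b,0,a.shape[0]-342,0,0,0)
cv2.imwrite("pics/ov.png",cv2.hconcat([a,b]));print(a.shape)
E
```

```text
(420, 378, 3)
```

View pics/ov.png

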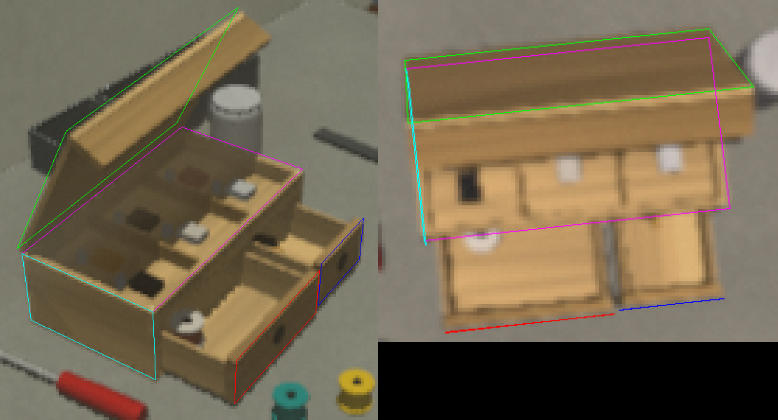

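The side view fits well. In the top view the drawer fronts are about 3–5 mm off. The right drawers, lid and chest are identified, so I'll push the drawers now with the tool tilted 35° and the fingers closed.

```bash
cat >> h.py <<'E'
from scipy.spatial.transform import Rotation as Ro
V=[.6568,-.0886,.130,.0791,.0754,1.1175]
def W(x,y,z):
    c,s=np.cos(V[2]),np.sin(V[2]); return [V[0]+c*x-s*y,V[1]+s*x+c*y,z]
def ori(t,sg=-1):
    c,s=np.cos(V[2]),np.sin(V[2]); z=np.array([c*np.sin(t),s*np.sin(t),-np.cos(t)]); x=sg*np.array([-s,c,0])
    return Ro.from_matrix(np.c_[x,np.cross(z,x),z]).as_euler("xyz")
E
python3 - <<'E'
from h import *
eoat.grasp(20)
T=np.radians(35)
for sg in(-1,1):
    for d,y in((.0754,-.09),(.0791,.055)):
        for xx in(-.097-d-.04,-.117):
            q=solver.ik(W(xx,y,.05),ori(T,sg)); print(sg,y,None if q is None else np.round(q,2))
print(readout.current_joint_pos(),readout.current_finger_gap())
E
```

```text
-1 -0.09 [-0.43  0.28 -0.54 -0.96 -0.38  2.98]
-1 -0.09 [-0.27  0.36 -0.42 -0.82 -0.31  2.7 ]
-1 0.055 None
-1 0.055 None
1 -0.09 [-0.43  0.28 -0.54 -0.96 -0.38 -0.17]
1 -0.09 [-0.27  0.36 -0.42 -0.82 -0.31 -0.44]
1 0.055 None
1 0.055 None
[-8.48396691e-01  3.84692244e-01  7.89700979e-03  2.59867594e-05
 -1.19400744e+00 -2.58598044e-01] -4.0485537235392094e-05
```

```bash
python3 - <<'E'
from h import *
T=np.radians(20)
for y in(-.09,.055):
    for xx in(-.21,-.117):
        q=solver.ik(W(xx,y,.055),ori(T,1)); print(y,None if q is None else np.round(q,2))
O=ori(T,1)
def push(y,d):
    x0=-.097-d-.017-.025
    r.move_ptp(W(x0,y,.20),O); r.movel(W(x0,y,.055),rate=.12)
    f0=readout.current_contact_force()
    hit=r.movel(W(-.097-.017+.012,y,.055),rate=.05,max_force=10)
    p=readout.current_eef_pos(); print(y,hit,np.round(p,4),np.round(readout.current_contact_force()-np.array(f0),1), readout.current_clock())
    c,s=np.cos(V[2]),np.sin(V[2]); dd=np.array(p)-W(-.114,y,.055); print("along",dd[0]*c+dd[1]*s)
    r.movel(W(x0+.04,y,.055),rate=.12); r.movel(W(x0+.01,y,.20),rate=.2)
push(-.09,.0754)
p=capture("top");save(p,"t1");p=capture("side");save(p,"s1")
E
```

```text
-0.09 [-0.18  0.27 -0.61 -0.29 -0.37 -1.01]
-0.09 [-0.11  0.38 -0.46 -0.21 -0.4  -1.15]
0.055 None
0.055 [ 0.23  0.3  -0.75  0.18 -0.18 -1.84]
-0.09 False [ 0.5672 -0.1911  0.055 ] [ 0.9 -0.5  0.1] 6.8667
along 0.0118569100878538
```

```bash
python3 - <<'E'
import cv2
a=cv2.imread("pics/s1.png");b=cv2.imread("pics/t1.png")
a=cv2.resize(a[80:280,170:370],None,fx=2,fy=2,interpolation=3);b=cv2.resize(b[120:320,190:390],None,fx=2,fy=2,interpolation=3)
cv2.imwrite("pics/both1.png",cv2.hconcat([a,b]))
E
```

```text
(no output)
```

View pics/both1.png

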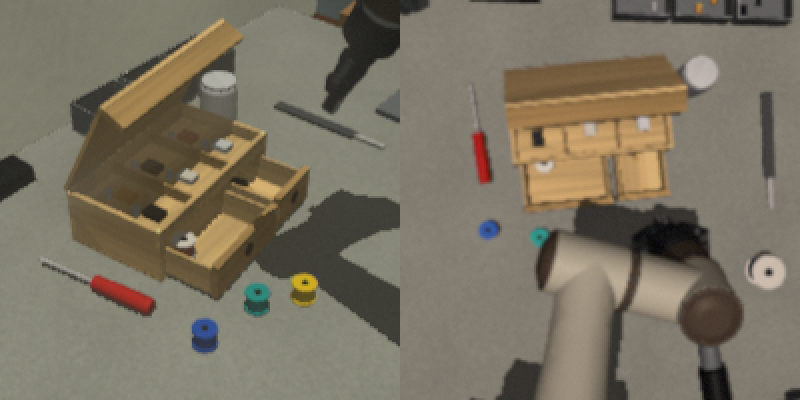

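The narrow drawer's front is still at crop px (640,190), unmoved, so the fingers missed it. I'll check hand-eye consistency and the chest height.

```bash
python3 - <<'E'
from fit import *
print(readout.current_eef_pos(),readout.current_ee_rot(),V[:2])
R=Ro.from_euler("xyz",readout.current_ee_rot()).as_matrix(); t=np.array(readout.current_eef_pos())
print("tip",t+.019*R[:,2],R[:,2].round(2))
p=capture("side");P=cloud(p);M=np.array(p["world_to_cam"]);K=np.array([[p["fx"],0,p["cx"]],[0,p["fy"],p["cy"]],[0,0,1]])
def pr(w):
    C=(M@np.r_[w,1])[:3]*[1,-1,-1]; return cv2.projectPoints(C.reshape(1,3),np.zeros(3),np.zeros(3),K,np.array(p["dist_coeffs"]))[0].ravel()
print("tip px",pr(t+.019*R[:,2]),"tcp px",pr(t))
for rr,cc in((134,335),(130,336),(126,338)): print(rr,cc,P[rr,cc].round(3))
# narrow front: points px near
for rr,cc in((168,322),(176,314),(170,318),(178,317)): print("front",rr,cc,P[rr,cc].round(3))
v,*_=fit([P],V);print(v.round(4))
E
```

```text
[ 0.46520498 -0.20407483  0.19829851] [ 2.79558419e+00 -1.20214364e-03  1.70075546e+00] [0.6568, -0.0886]
tip [ 0.47159162 -0.20321845  0.18042457] [ 0.34  0.05 -0.94]
tip px [328.18375833 142.50752222] tcp px [330.8195017  137.94995379]
134 335 [ 0.446 -0.191  0.226]
130 336 [ 0.445 -0.193  0.238]
126 338 [ 0.422 -0.16   0.275]
front 168 322 [ 0.499 -0.229  0.059]
front 176 314 [ 0.494 -0.181  0.059]
front 170 318 [ 0.497 -0.204  0.067]
front 178 317 [ 0.497 -0.203  0.036]
[ 0.6552 -0.0889  0.1273  0.0785  0.074   1.0929]
```

```bash
python3 - <<'E'
from fit import *
p=capture("side");P=cloud(p)
im=cv2.resize(p["frame"][70:170,300:400,::-1],None,fx=5,fy=5,interpolation=cv2.INTER_NEAREST)
im=np.clip(im*1.6,0,255).astype(np.uint8); cv2.circle(im,(142,362),4,(0,0,255),1);cv2.circle(im,(156,340),4,(0,255,0),1)
cv2.imwrite("pics/tip.png",im)
t=np.array(readout.current_eef_pos());R=Ro.from_euler("xyz",readout.current_ee_rot()).as_matrix()
Q=(P.reshape(-1,3)-t)@R; m=(np.abs(Q[:,0])<.06)&(np.abs(Q[:,1])<.03)&(Q[:,2]>-.08)&(Q[:,2]<.04)
Q=Q[m];Q=Q[np.argsort(-Q[:,2])];print(len(Q),Q[:25].round(3));print(readout.current_finger_gap())
E
```

```text
111 [[ 0.006  0.    -0.015]
 [ 0.006 -0.006 -0.017]
 [ 0.004  0.006 -0.017]
 [ 0.009 -0.011 -0.018]
 [ 0.008  0.004 -0.018]
 [ 0.009 -0.009 -0.021]
 [ 0.011 -0.013 -0.021]
 [ 0.011 -0.003 -0.022]
 [ 0.007  0.007 -0.023]
 [ 0.001 -0.014 -0.023]
 [ 0.01  -0.012 -0.024]
 [ 0.008 -0.014 -0.025]
 [ 0.015 -0.    -0.025]
 [ 0.014 -0.006 -0.026]
 [ 0.007 -0.012 -0.026]
 [-0.002 -0.014 -0.026]
 [ 0.015 -0.003 -0.028]
 [ 0.009 -0.003 -0.028]
 [ 0.012 -0.001 -0.028]
 [ 0.012 -0.011 -0.028]
 [ 0.013 -0.005 -0.028]
 [ 0.015  0.001 -0.028]
 [ 0.004 -0.013 -0.029]
 [ 0.016 -0.009 -0.029]
 [ 0.01   0.005 -0.03 ]]
4.858327323558658e-05
```

View pics/tip.png

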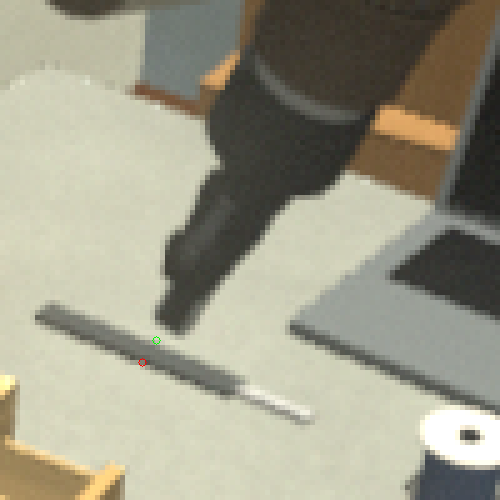

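The closed fingertips show about 30 mm short of where the reported TCP puts them: the red mark is the expected tip at (142,362), and the finger ends at (175,330). At that offset they would have passed just over the drawer front. A light guarded touch on the bare bench will show which is right.

```bash
python3 - <<'E'
from h import *
t=np.array(readout.current_eef_pos())
a=[.435,t[1]-.02,.06]
r.movel(a,rate=.2)
hit=r.movel([a[0],a[1],-.022],rate=.03,max_force=4)
print(hit,readout.current_eef_pos(),readout.current_contact_force(),readout.current_clock())
r.movel([a[0],a[1],.03],rate=.15)
E
```

```text
True [ 0.43510816 -0.22420468 -0.01352653] [-1.3558633   1.1772845   6.77374118] 11.7333
```

```bash
cat > push.py <<'E'
from h import *
h=-.017;T=np.radians(13)
fx=h*np.sin(T)+.011*np.cos(T); fz=-h*np.cos(T)+.011*np.sin(T); O=ori(T,1)
def push(y,d,z=.038):
    z-=fz; x0=-.097-d-fx-.02
    r.move_ptp(W(x0,y,.16),O); r.movel(W(x0,y,z),rate=.15)
    hit=r.movel(W(-.097-fx+.012,y,z),rate=.05,max_force=9)
    p=readout.current_eef_pos()
    c,s=np.cos(V[2]),np.sin(V[2]); dd=np.array(p)-W(-.097-fx,y,z)
    print(y,hit,"along",dd[0]*c+dd[1]*s,np.round(readout.current_contact_force(),1),readout.current_clock())
    r.movel(W(-.097-fx-.05,y,z),rate=.15)
    r.movel(W(-.097-fx-.06,y,.16),rate=.2)
E
python3 - <<'E'
from push import *
for y in(-.09,.055):
    for xx,z in((-.205,.16),(-.205,.02),(-.11,.02)):
        q=solver.ik(W(xx,y,z),O); print(y,xx,z,None if q is None else np.round(q,2))
push(-.09,.0754)
p=capture("side");save(p,"s2")
from fit import fit
print(fit([cloud(p)],[*V[:3],.079,.0,1.1])[0].round(4))
E
```

```text
-0.09 -0.205 0.16 [-0.13  0.15 -0.46 -0.09 -0.74 -1.25]
-0.09 -0.205 0.02 [-0.14  0.37 -0.6  -0.16 -0.39 -1.17]
-0.09 -0.11 0.02 [-0.09  0.46 -0.43 -0.11 -0.46 -1.26]
0.055 -0.205 0.16 [ 0.25  0.03 -0.65  0.04 -0.67 -1.72]
0.055 -0.205 0.02 [ 0.24  0.28 -0.87  0.13 -0.2  -1.81]
0.055 -0.11 0.02 [ 0.22  0.4  -0.63  0.07 -0.32 -1.72]
-0.09 True along 0.0006206877401042436 [-0.3 -0.6  0.3] 15.625
[ 6.5530e-01 -8.8900e-02  1.2900e-01  7.8600e-02 -2.0000e-04  1.0926e+00]
```

The narrow drawer has shut against its stop. The wide one is next.

```bash
python3 - <<'E'
from push import *
push(.055,.0786)
t=readout.current_eef_pos(); r.movel([t[0]-.03,t[1]-.0,.2])
p=capture("side");save(p,"s3");q=capture("top")
from fit import fit,overlay
v=fit([cloud(p)],[*V[:3],.0,.0,1.1])[0];print(v.round(4))
a=overlay(v,p,(85,235,195,330),"");cv2.imwrite("pics/ov3.png",a)
# lid path IK feasibility: vertical tool
for t in(1.2,1.09,.6,0):
    for tl in(0,.2):
        rr=.165;x=.085-rr*np.cos(t)+.008*np.sin(t)+.011;z=.095+rr*np.sin(t)+.008*np.cos(t)-.017
        s=solver.ik(W(x,0,z),ori(tl,1));print(t,tl,None if s is None else np.round(s,2))
E
```

```text
0.055 True along 0.00028036651851506166 [-0.3  0.4 -0.1] 20.5333
[ 6.5540e-01 -8.8800e-02  1.2810e-01  4.0000e-04 -1.0000e-04  1.0912e+00]
1.2 0 [ 0.11  0.51  0.27  0.   -1.32 -1.55]
1.2 0.2 [ 0.11  0.41  0.08 -0.   -1.05 -1.55]
1.09 0 [ 0.11  0.49  0.21  0.   -1.29 -1.55]
1.09 0.2 [ 0.11  0.39  0.03 -0.01 -1.02 -1.55]
0.6 0 [ 0.11  0.42 -0.04  0.   -1.12 -1.55]
0.6 0.2 [ 0.11  0.32 -0.19 -0.01 -0.85 -1.54]
0 0 [ 0.11  0.46 -0.23  0.   -0.88 -1.55]
0 0.2 [ 0.1   0.38 -0.38 -0.01 -0.61 -1.54]
```

View pics/ov3.png

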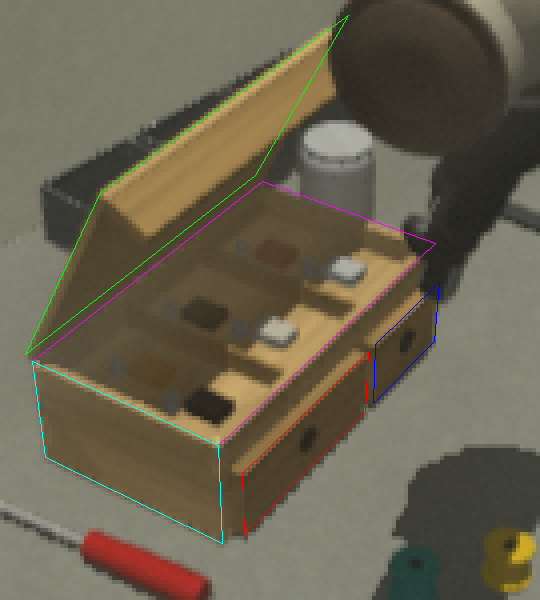

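Both drawers are shut in the picture, with their outlines on the shut fronts. I'll close the lid now, following its arc with the tool pointing down.

```bash
python3 - <<'E'
from h import *
V[:3]=[.6554,-.0888,.128]; O=ori(0,1); rr=.165
def P(t,g=0):
    o=.008+g
    return W(.085-rr*np.cos(t)+o*np.sin(t)+.011,0,.095+rr*np.sin(t)+o*np.cos(t)-.017)
t=np.array(readout.current_eef_pos())
r.movel([t[0],t[1],.36],rate=.25)
a=P(1.091,.025); r.move_ptp([a[0]+.01,a[1],.36],O); r.movel(a,rate=.15)
print(readout.current_contact_force(),readout.current_clock())
ts=np.linspace(1.091,0.06,9)
for q in ts:
    hit=r.movel(P(q),rate=.08,max_force=25)
    print(round(q,2),hit,np.round(readout.current_contact_force(),1))
    if hit: break
else:
    e=P(0); hit=r.movel([e[0],e[1],e[2]-.012],rate=.04,max_force=12)
    print("end",hit,readout.current_eef_pos(),e,readout.current_contact_force())
    e=readout.current_eef_pos(); r.movel([e[0],e[1],e[2]+.12],rate=.15)
    p=capture("side");save(p,"s4")
    from fit import *
    print(fit([cloud(p)],[*V[:3],0,0,.02])[0].round(4))
    im=overlay([*V[:3],0,0,0],p,(85,235,195,330),"");cv2.imwrite("pics/ov4.png",im)
print(readout.current_clock())
E
```

```text
[ 0.15504445 -0.3074553   0.02427446] 25.2417
1.09 False [-0.9 -0.2  0.3]
0.96 False [-0.  -0.8  0.7]
0.83 False [-0.8 -0.2  1.1]
0.7 False [ 0.1 -0.4  0.3]
0.58 False [ 0.4  1.  -0.1]
0.45 False [0.4 0.7 0. ]
0.32 False [1.2 0.3 0. ]
0.19 False [-0.1 -0.5  0.4]
0.06 False [ 0.2  0.1 -0. ]
end True [ 0.58812621 -0.09770486  0.0859767 ] [np.float64(0.5869644766694202), np.float64(-0.09760790250114426), np.float64(0.08600000000000001)] [-1.50520997  0.77778079  6.82381858]
[ 6.552e-01 -8.900e-02  1.326e-01 -0.000e+00  2.000e-04 -2.000e-04]
30.425
```

```bash
python3 - <<'E'
from fit import *
r.move_joints([-.848,.385,.008,0,-1.194,-.259])
p=capture("side");q=capture("top")
print(fit([cloud(p),cloud(q)],[*V[:3],0,0,.02])[0].round(4))
a=cv2.resize(p["frame"][80:280,170:370,::-1],None,fx=2,fy=2,interpolation=3);b=cv2.resize(q["frame"][120:320,190:390,::-1],None,fx=2,fy=2,interpolation=3)
cv2.imwrite("pics/end.png",cv2.hconcat([a,b]));print(readout.current_clock())
E
```

```text
[ 6.556e-01 -8.900e-02  1.324e-01  2.000e-04  2.000e-04  4.400e-03]
32.525
```

View pics/end.png

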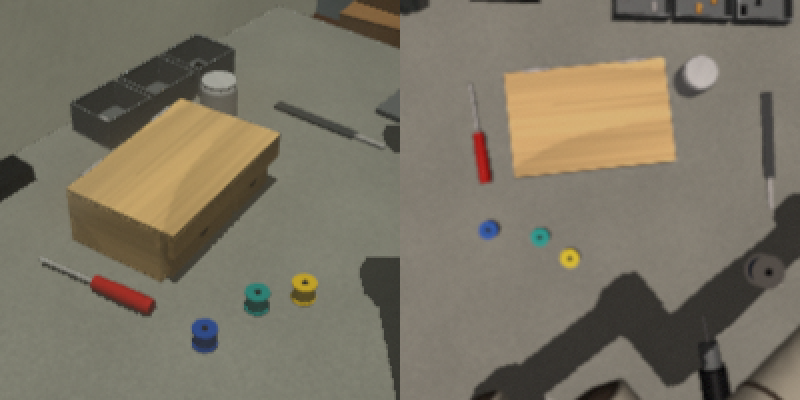

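The lid is flat, and the can, screwdriver, file and spools are at the same pixels as before. The arm is back at its start pose, touching nothing.

```bash
python3 -c "
from bench import r
r.finish_job()"
```

```text
the job is handed in; nothing more can be done
```

The chest is closed: I pushed the narrow drawer shut, then the wide one, then the lid. I handed the job in at about 32.5 s of the 64 s allowed.

- **Drawers:** each push ended on its force stop within 1 mm of the expected shut position. The camera fits afterwards put both drawers 0.4 mm or less from shut.
- **Lid:** it was pressed down to its stop at the closed height. The side camera gave an angle of -0.0002 rad; both cameras together gave 0.004 rad.
- **Surroundings:** the can, screwdriver, file and look-alike spools sit at the same pixels as before. The small spool and gearmotor were never touched. I could not see them once the chest was shut.

**First push missed:** my first push on the narrow drawer passed over its front without moving anything. The real fingertips stand about 35 mm short of where the stated tool frame puts them. Both the camera and a light touch on the bare bench showed this, so I used the measured tip position for the drawers and lid.

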